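# Hang the deep wire basket on the draining stand

### The job

Two empty wire washing baskets stand on the worktop, a deep one and a shallow one. Hang the deep basket by its handle on the hook of the draining stand, so that it hangs freely and still, and leave the shallow basket where it stands.

Things in the scene. Friction and masses are not known exactly. Their poses are not given: they have to be found in the camera images.
- deep_basket: Loose steel wire basket, 75 (x) by 85 (y) mm, 55 deep, 0.22 kg +-25 %. Its 6 mm wire handle, in its y-z plane, rises from the middles of the two y sides (80 mm apart) to a blunt peak, centre line 133 mm above the underside; the space under it, from the rim at 55 mm up to 130 mm, is open along x. Origin: centre of underside, z up. Starts upright, yaw within 30 deg of 0.
- shallow_basket: The other wire basket: same make and plan, only 24 mm deep, handle peak 102 mm and top of its black grip 142 mm above the underside. Not to be moved. Origin: centre of underside, z up. At least 140 mm from the deep basket's centre; either may be the left one.
- deep_bar (a point): Centre of the wire at the peak of the deep basket's handle, axes as the basket's. On it stands a fixed upright black grip, 24 (x) by 14 (y) mm, from 2 to 40 mm above this point: grasp it from above, fingers closing along y, tips 4 mm or more above this point so that the space under the handle stays free.
- hook_seat (a point): Where the handle's wire centre rests in the fixed stand's hook (8 mm wire in the point's x-z plane), 206 mm up. +x is level, from open end to post; yaw within 25 deg of 0. At -x it turns up to an 11 mm ball, top 23 mm above, 27 mm out. At +x it climbs 19 mm to the post, 87 mm off. Wire underside 11 mm below. Enter along +x, above the ball, then lower. Drip tray 14 mm high below.
Things that resemble listed ones, but are neither listed nor needed, are in the scene too. Leave any pink look-alike of the deep_basket alone.

How it is judged:
By the outcome, as a careful person would: the job done as asked, in the order asked, and still so for the second after the job is handed in, with the robot touching nothing.
It also fails if it takes over 54 s, if anything falls off the work surface, if the arm or the gripper's body presses on something with over 40 N, if the wrist force passes 120 N, or if a joint passes its speed limit or range.

### The arm

A 6-joint arm with a two-finger parallel gripper is mounted at the origin on a cart in front of the work surface, level with it; the furniture and walls round the work are solid. World frame = base frame: x ahead of the robot, y to its left, z up, the work surface at z = 0. Lengths are in m, angles in degrees, forces in N, time in s.
With the tool pointing down it reaches from about 0.3 to 0.75 m from the base axis. Payload 8.5 kg.
Tool frame: the origin (TCP) lies on the centre line of the jaws, within the pads' length; the fingertips stand 14 mm ahead of it and the grasp point (between the pads) lies 5 mm behind it; z points along the fingers, y is the direction in which the jaws open and shut (so a half turn about z gives the same grasp; the last joint's range is limited). The gripper opens to 85 mm and grips with 20 to 120 N. Pads are 22 mm wide; open, the fingers measure 114 mm over their backs; the gripper's body (76 mm by 85 mm) begins 54 mm behind the grasp point. The pads swing forward as they close: fully open they stand 13 mm farther back than shut.
Start: joints at [-84.242, 21.807, 74.336, -0, 83.858, -12.336], TCP at [0.171, -0.523, 0.245] pointing down, gripper open.
Joint ranges: [-178.18, 178.18], [-50.72, 133.34], [12.68, 142.11], [-81.47, 261.47], [9.98, 163.14], [-165.26, 165.26]. Speed limits (degrees/s): [136.94, 136.94, 180, 180, 180, 180].

### API

Orientations are given as a 3x3 rotation matrix whose columns are the frame's x, y, z axes.
In Python, from rig import env, optics, order, finder gives the robot as it stands.
- The arm moves only by the tool play_rows, never from a script. Its argument "commands" is a list of rows, each an object of numbers: "grip": the closure, from -1 (fully open) to 1 (shut); "x", "y", "z": the shift along the tool's x, y, z in m; "rx", "ry", "rz": the turn, a rotation vector about the tool's x, y, z in rad. A call has 1 to 12 rows; each row shifts and turns the commanded pose from where the row before left it, along the tool's axes as they then stand; what a row does not reach is not made up. A row lasts 1/8 s, in which the tool goes at most 62.5 mm and 10.7 degrees, less where a joint would pass 70% of its speed; a pose out of reach is approached as far as the arm can. A call is refused whole if a number of a shift passes 0.0625 or a number of a turn 0.188, either way. A call with a gripper value outside its range is refused whole. The fingers move at their own pace and stop on an object; "squeeze" is the grip in N (left out, the last holds). Time passes only in rows, so rows that do not move let the fingers close. It gives the time, the measured TCP pose, the force and the opening at its end, in the units of the state.
- env.observe(): the state, without advancing time (a new reading comes with each control period).
- optics.get_image(name): name is "scene" or "top" or "wrist"; returns a dict with "color" (420x560x3 uint8, blue, green, red), "range_z" (420x560 float32, m along the optical axis (not along the pixel's ray), 0 where there is no reading), "fov_y" (degrees; the focal length in pixels is half the picture's height over the tangent of half this angle, whatever the lens; pixels are square), "cx", "cy" (the principal point, pixels), "dist_coeffs" ([k1, k2, p1, p2, k3] as OpenCV has them; the pictures are not rectified), "cam_to_world" (4x4, takes a point from camera to world coordinates). Camera axes: x right, y down, z forward; pixel columns grow to the right and rows downward; lengths in m; the calibration is good to about 2 mm. A picture is of the moment at which its call begins.
- order.close_job(): hands the job in, once; it reports no verdict.
Trained networks look in the newest picture that a camera, given by its name, has taken for a name from the list of things; names that differ only in an ending like _2 or _b are one class to them, and where a whole thing is asked for, a point or a joint stands for the part that bears it (a point fixed in the world has none). Each returns a list of dicts, best first, with "conf" (0 to 1); they miss things now and then, are a little off and sometimes report something else, mostly with a low value. They report only what shows in the picture. A call takes as long as a camera call. They do not tell look-alikes from the thing itself.
- finder.boxes_of(camera, thing): "point" ([x, y, z] in m, in world coordinates, good to about 4 mm: the middle of the surface that is visible of it).
The state is a dict: "time_s": time; "q": joint angles; "qvel": joint speeds; "joint_efforts": joint torques, N m; "position": TCP position; "tool_rot": TCP orientation; "ft_force": force on the tool from outside, world axes, zero at the start; "wrist_torque": the same for the moment, N m; "grip_width": finger opening in m.
Only numpy, scipy, OpenCV 4.12 (cv2) and the standard library are available. Lean on these libraries where they do the work, as an engineer would, in place of code of your own. Each camera call takes 0.05 s, during which the arm holds its last target.

## Working session

There is one attempt and no reset: what is moved stays moved. The work goes in short steps, Python scripts to look and compute and a tool call to move; the robot and the scene stay as the last step left them, time stands still between calls to the robot, and variables do not carry over. Pictures are saved under pics/ and viewed, and the job is handed in when it is done.

Besides the shell and the picture viewer there is one more tool, called by a JSON object that holds its "fn" and its "kwargs". play_rows: Moves the arm, as the interface text tells. Its arguments: {"type":"object","properties":{"commands":{"type":"array"},"squeeze":{"type":"number"}},"required":["commands"]}

```bash
ls; mkdir -p pics; cat > h.py <<'E'
import numpy as np, cv2
from rig import env, optics, order, finder
def grab(n,save):
    im=optics.get_image(n); cv2.imwrite(f'pics/{save}.png',im['color'])
    np.savez(f'pics/{save}.npz',**{k:np.array(v) for k,v in im.items()}); return im
def K(im):
    h=im['color'].shape[0]; f=h/2/np.tan(np.radians(float(im['fov_y']))/2)
    return np.array([[f,0,float(im['cx'])],[0,f,float(im['cy'])],[0,0,1]])
def cloud(im):
    h,w=im['range_z'].shape; uv=np.stack(np.meshgrid(np.arange(w),np.arange(h)),-1).reshape(-1,1,2).astype(np.float64)
    n=cv2.undistortPoints(uv,K(im),np.array(im['dist_coeffs'],float)).reshape(h,w,2)
    z=im['range_z'][...,None]; P=np.concatenate([n*z,z],-1); T=np.array(im['cam_to_world'])
    P=P@T[:3,:3].T+T[:3,3]; P[im['range_z']<=0]=np.nan; return P
def proj(im,p):
    T=np.array(im['cam_to_world']); c=(np.atleast_2d(p)-T[:3,3])@T[:3,:3]
    return cv2.projectPoints(c.reshape(-1,1,3),np.zeros(3),np.zeros(3),K(im),np.array(im['dist_coeffs'],float))[0].reshape(-1,2)
def load(s):
    d=np.load(f'pics/{s}.npz'); return {k:d[k] for k in d.files}
E
python3 - <<'E'
from h import *
for n in ['scene','top','wrist']:
    im=grab(n,n+'0'); print(n,np.round(im['cam_to_world'],3).tolist())
    for t in ['deep_basket','shallow_basket','deep_bar','hook_seat']:
        print(t,[(round(d['conf'],2),np.round(d['point'],3).tolist(),proj(im,d['point']).round().tolist()) for d in finder.boxes_of(n,t)])
print(env.observe())
E
```

```text
pics
scene [[-0.554, -0.588, 0.589, -0.331], [-0.832, 0.406, -0.378, 0.633], [-0.017, -0.7, -0.714, 1.159], [0.0, 0.0, 0.0, 1.0]]
deep_basket [(0.94, [0.459, 0.461, 0.03], [[178.0, 288.0]]), (0.79, [0.506, 0.306, 0.027], [[218.0, 253.0]])]
shallow_basket [(0.92, [0.496, 0.126, 0.008], [[269.0, 234.0]])]
deep_bar [(0.88, [0.505, 0.302, 0.028], [[219.0, 253.0]]), (0.64, [0.462, 0.457, 0.022], [[179.0, 288.0]])]
hook_seat [(0.83, [0.608, -0.194, 0.002], [[325.0, 178.0]])]
top [[0.023, -0.981, 0.191, 0.335], [-1.0, -0.024, -0.003, 0.127], [0.008, -0.191, -0.982, 1.156], [0.0, 0.0, 0.0, 1.0]]
deep_basket [(0.76, [0.505, 0.299, 0.006], [[217.0, 230.0]]), (0.59, [0.461, 0.454, 0.006], [[165.0, 243.0]])]
shallow_basket [(0.96, [0.492, 0.119, 0.006], [[277.0, 236.0]])]
deep_bar [(0.83, [0.512, 0.296, 0.005], [[218.0, 227.0]]), (0.62, [0.463, 0.454, 0.007], [[165.0, 242.0]])]
hook_seat [(0.75, [0.598, -0.201, -0.0], [[382.0, 204.0]])]
wrist [[0.31, -0.901, -0.305, 0.25], [-0.951, -0.294, -0.099, -0.497], [-0.0, 0.32, -0.947, 0.374], [0.0, 0.0, 0.0, 1.0]]
deep_basket []
shallow_basket []
deep_bar []
hook_seat []
{'time_s': 0.75, 'q': array([-8.42437711e+01,  2.18029297e+01,  7.43357963e+01,  1.32718848e-03,
        8.38592945e+01, -1.23366024e+01]), 'qvel': array([ 0.05603991, -0.01036985,  0.05852723,  0.0646744 , -0.08989856,
       -0.03116276]), 'joint_efforts': array([ 1.72996271e-03, -4.48268437e+01, -2.31449533e+01, -7.52273286e-05,
        4.65034536e-04, -2.48362483e-06]), 'position': array([ 0.17079922, -0.52277515,  0.24535696]), 'tool_rot': array([[ 9.50555364e-01,  3.10555146e-01,  2.63799750e-05],
       [ 3.10555146e-01, -9.50555364e-01, -3.20655893e-05],
       [ 1.51174930e-05,  3.86725549e-05, -9.99999999e-01]]), 'ft_force': array([ 0.31326094, -1.09260379,  0.53404891]), 'wrist_torque': array([ 0.00355582, -0.01805914,  0.07641031]), 'grip_width': 0.08513183658850727}
```

View pics/scene0.png

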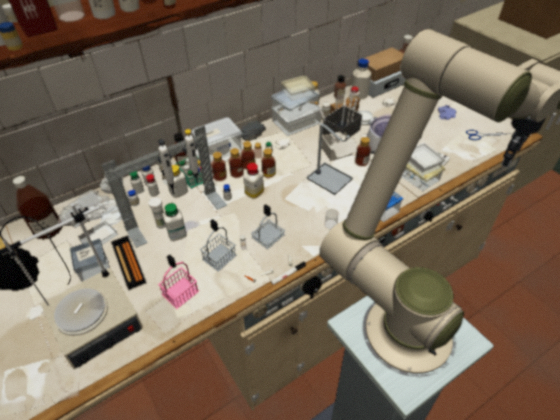

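View pics/top0.png

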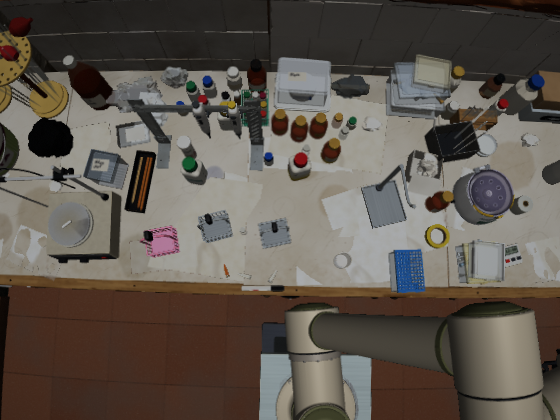

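```bash
python3 - <<'E'
import cv2
a=cv2.imread('pics/scene0.png'); cv2.imwrite('pics/c1.png',cv2.resize(a[200:320,140:310],None,fx=4.6,fy=4.6,interpolation=cv2.INTER_CUBIC))
cv2.imwrite('pics/c2.png',cv2.resize(a[60:220,250:420],None,fx=3.7,fy=3.7,interpolation=cv2.INTER_CUBIC))
E
```

```text
(no output)
```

View pics/c1.png

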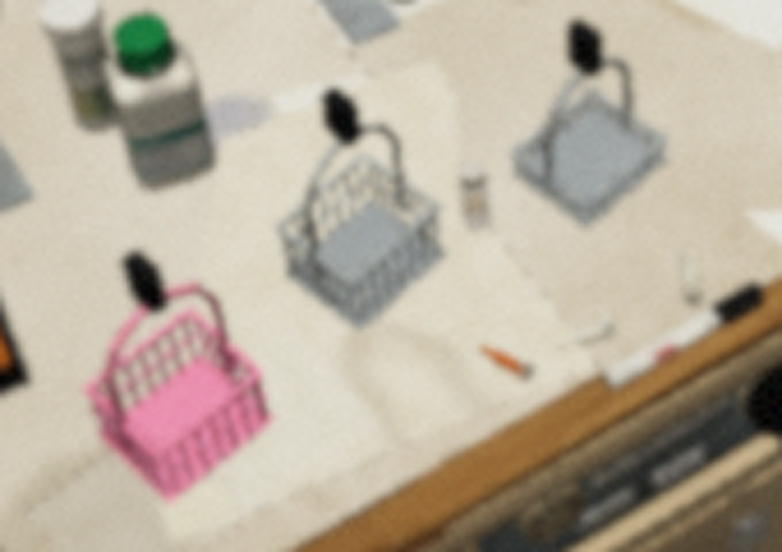

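View pics/c2.png

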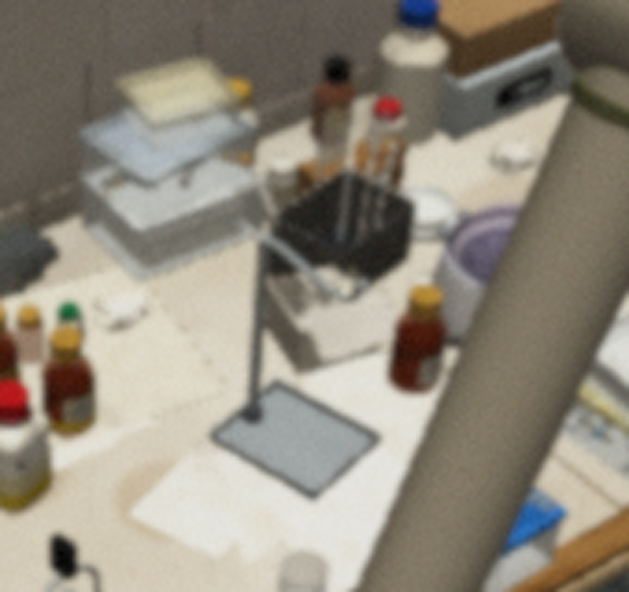

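The grasp candidates are the pink basket at scene (178,280), which is the look-alike, the grey deep basket at (218,250), and the grey low-walled basket at (268,232), which is the shallow one. The crop shows the middle grey basket has tall walls, so I choose that one. Next I measure its grip and the hook.

```bash
python3 - <<'E'
from h import *
for s in ['scene0','top0']:
    im=load(s); P=cloud(im); g=im['color'].astype(int).max(-1)
    print(s)
    for nm,c in [('deep',(0.505,0.30)),('shal',(0.493,0.122))]:
        d=np.hypot(P[...,0]-c[0],P[...,1]-c[1])
        m=(d<0.08)&(P[...,2]>0.10)&(P[...,2]<.2)
        q=P[m]; print(nm,len(q)); 
        if len(q): print(q.min(0).round(3),q.max(0).round(3),np.median(q,0).round(3)); 
        m2=(d<0.08)&(P[...,2]>0.012)&(P[...,2]<.1)
        print(' basket',m2.sum(),np.nanpercentile(P[m2],[2,98],axis=0).round(3).tolist(), P[m2].mean(0).round(3))
        r=cv2.minAreaRect((P[m2][:,:2]*1000).astype(np.float32)); print(r)
    m=(np.abs(P[...,0]-.6)<.14)&(np.abs(P[...,1]+.2)<.13)&(P[...,2]>.15)&(P[...,2]<.3)
    q=P[m];v,u=np.nonzero(m); print('hook',len(q)); 
    for i in range(0,len(q),max(1,len(q)//60)): print(u[i],v[i],q[i].round(3))
E
```

```text
scene0
deep 137
[0.495 0.265 0.1  ] [0.523 0.342 0.175] [0.504 0.306 0.147]
 basket 466 [[0.466, 0.223, 0.015], [0.553, 0.349, 0.088]] [0.506 0.295 0.043]
((513.39794921875, 285.0762939453125), (83.3734359741211, 121.55650329589844), 15.037849426269531)
shal 85
[0.484 0.122 0.1  ] [0.509 0.149 0.148] [0.492 0.133 0.129]
 basket 250 [[0.454, 0.084, 0.012], [0.539, 0.175, 0.095]] [0.494 0.131 0.034]
((497.08013916015625, 129.25526428222656), (79.95332336425781, 88.63701629638672), 10.823871612548828)
hook 147
321 123 [ 0.652 -0.195  0.222]
320 124 [ 0.646 -0.185  0.225]
322 124 [ 0.64  -0.189  0.227]
320 125 [ 0.647 -0.187  0.22 ]
322 125 [ 0.641 -0.19   0.222]
324 125 [ 0.635 -0.194  0.224]
320 126 [ 0.646 -0.186  0.216]
322 126 [ 0.639 -0.189  0.219]
324 126 [ 0.632 -0.191  0.223]
326 126 [ 0.626 -0.195  0.224]
320 127 [ 0.645 -0.185  0.214]
322 127 [ 0.64  -0.19   0.214]
325 127 [ 0.627 -0.192  0.222]
327 127 [ 0.624 -0.198  0.22 ]
320 128 [ 0.642 -0.183  0.212]
322 128 [ 0.64  -0.191  0.21 ]
326 128 [ 0.626 -0.196  0.217]
328 128 [ 0.619 -0.199  0.219]
320 129 [ 0.644 -0.185  0.206
[... 3748 characters left out ...]
586 -0.208  0.208]
407 192 [ 0.583 -0.208  0.21 ]
407 193 [ 0.581 -0.209  0.206]
407 194 [ 0.579 -0.209  0.203]
406 195 [ 0.577 -0.207  0.203]
406 196 [ 0.574 -0.206  0.204]
406 197 [ 0.572 -0.207  0.201]
406 198 [ 0.569 -0.206  0.204]
409 198 [ 0.569 -0.214  0.205]
408 199 [ 0.566 -0.211  0.204]
408 200 [ 0.563 -0.211  0.205]
408 201 [ 0.561 -0.212  0.202]
408 202 [ 0.558 -0.211  0.205]
408 203 [ 0.555 -0.21   0.205]
411 203 [ 0.554 -0.216  0.211]
411 204 [ 0.551 -0.214  0.216]
414 204 [ 0.548 -0.217  0.229]
410 205 [ 0.549 -0.213  0.213]
413 205 [ 0.545 -0.215  0.228]
410 206 [ 0.547 -0.214  0.209]
413 206 [ 0.544 -0.216  0.224]
416 206 [ 0.543 -0.223  0.227]
414 207 [ 0.541 -0.218  0.226]
```

```bash
python3 - <<'E'
import cv2
a=cv2.imread('pics/top0.png'); cv2.imwrite('pics/c3.png',cv2.resize(a[140:240,340:480],None,fx=5.5,fy=5.5,interpolation=cv2.INTER_CUBIC))
cv2.imwrite('pics/c4.png',cv2.resize(a[190:270,135:305],None,fx=4.6,fy=4.6,interpolation=cv2.INTER_CUBIC))
E
```

```text
(no output)
```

View pics/c3.png

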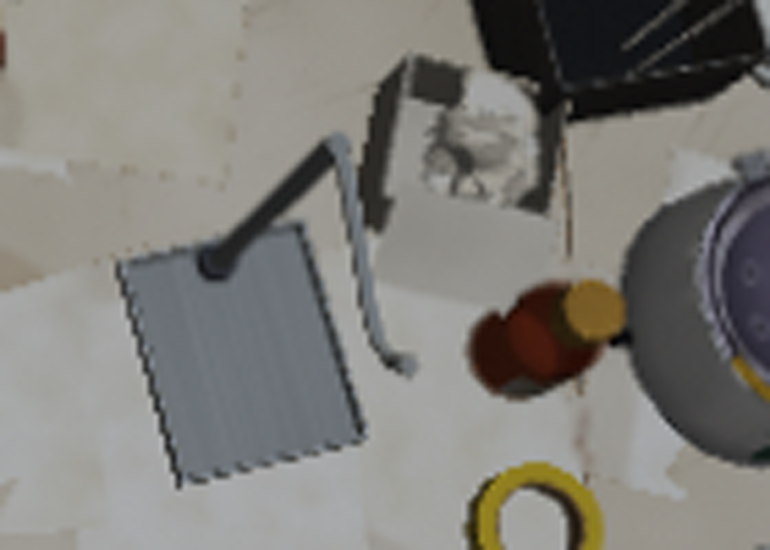

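View pics/c4.png

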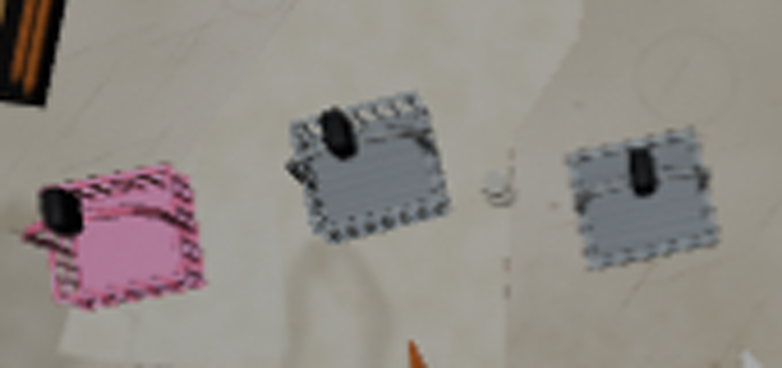

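The top crop shows the hook's open end (ball) at (413,205) and its post at (400,165). The deep basket's grip is at about (209,219). I refine yaw and centre from the clouds.

```bash
python3 - <<'E'
from h import *
from scipy.optimize import least_squares
A=[];
for s in ['scene0','top0']:
    im=load(s); P=cloud(im)
    d=np.hypot(P[...,0]-.508,P[...,1]-.302); q=P[(d<.07)&(P[...,2]>.012)&(P[...,2]<.18)]
    q=q[~((q[:,1]<.25)&(q[:,2]<.03)&(q[:,0]<.52))]
    t=q[q[:,2]>.16]; print(s,'griptop',t.mean(0).round(4),len(t), np.ptp(t,0).round(3))
    w=q[(q[:,2]>.015)&(q[:,2]<.06)]; print(' walls',cv2.minAreaRect((w[:,:2]*1000).astype(np.float32)))
    h=q[(q[:,2]>.065)&(q[:,2]<.132)]; c=h.mean(0); 
    print(' handle',c.round(4), len(h),'yaw from line', np.degrees(np.linalg.svd(h[:,:2]-c[:2])[2][0]))
    v=np.linalg.svd(h[:,:2]-c[:2])[2][0]; v*=np.sign(v[1]); print('  yaw',np.degrees(np.arctan2(-v[0],v[1])).round(1), 'range',((h[:,:2]-c[:2])@v).min().round(3),((h[:,:2]-c[:2])@v).max().round(3))
    m=(np.abs(P[...,0]-.6)<.14)&(np.abs(P[...,1]+.2)<.13)&(P[...,2]>.19)&(P[...,2]<.3)
    q=P[m]; g=q[(q[:,0]>.55)&(q[:,0]<.635)]; c=g.mean(0); v=np.linalg.svd(g[:,:2]-c[:2])[2][0]; v*=np.sign(v[0])
    print(' hook yaw',np.degrees(np.arctan2(v[1],v[0])).round(2),'c',c.round(4)); yaw=v
    b=q[(q[:,2]>.22)&(q[:,0]<.56)]; print(' ball',b.mean(0).round(4))
    m=(np.abs(P[...,0]-.645)<.02)&(np.abs(P[...,1]+.187)<.02)&(P[...,2]>.05)&(P[...,2]<.19)
    print(' post',P[m].mean(0).round(4))
E
```

```text
scene0 griptop [0.5068 0.3034 0.1693] 46 [0.027 0.018 0.015]
 walls ((510.3393859863281, 301.6370849609375), (79.02835845947266, 88.03213500976562), 16.80564308166504)
 handle [0.5072 0.3071 0.1042] 77 yaw from line [-15.74989542  55.08853914]
  yaw 16.0 range -0.048 0.038
 hook yaw 15.16 c [ 0.5933 -0.2016  0.2105]
 ball [ 0.5393 -0.213   0.226 ]
 post [ 0.6434 -0.1866  0.1203]
top0 griptop [0.5107 0.3005 0.1724] 51 [0.024 0.015 0.013]
 walls ((511.7552490234375, 301.14068603515625), (75.36394500732422, 85.9369888305664), 16.377473831176758)
 handle [0.5119 0.2978 0.1123] 54 yaw from line [-15.67778144  55.10910559]
  yaw 15.9 range -0.04 0.045
 hook yaw 14.85 c [ 0.5931 -0.2032  0.2124]
 ball [ 0.5437 -0.2171  0.2269]
 post [ 0.6444 -0.1868  0.1241]
```

{"fn": "play_rows", "kwargs": {"commands": [{"grip": -1, "x": 0.0322, "y": -0.0377, "z": -0.004}, {"x": 0.0322, "y": -0.0377, "z": -0.004}, {"x": 0.0322, "y": -0.0377, "z": -0.004}, {"x": 0.0322, "y": -0.0377, "z": -0.004}, {"x": 0.0322, "y": -0.0377, "z": -0.004}, {"x": 0.0322, "y": -0.0377, "z": -0.004}, {"x": 0.0322, "y": -0.0377, "z": -0.004}, {"x": 0.0322, "y": -0.0377, "z": -0.004}, {"x": 0.0322, "y": -0.0377}, {"x": 0.0322, "y": -0.0377}, {"x": 0.0322, "y": -0.0377}, {"x": 0.0322, "y": -0.0377}], "squeeze": 60}}

```text
invalid input at $.commands[0]: expected keys grip, x, y, z, rx, ry, rz
```

{"fn": "play_rows", "kwargs": {"commands": [{"x": 0.0322, "y": -0.0377}, {"x": 0.0322, "y": -0.0377}, {"x": 0.0322, "y": -0.0377}, {"x": 0.0322, "y": -0.0377}, {"x": 0.0, "y": 0.0, "rz": 0.037}, {"x": 0}, {"x": 0}]}}

```text
invalid input at $.commands[0]: expected keys grip, x, y, z, rx, ry, rz
```

```bash
python3 - <<'E'
from h import *
im=grab('wrist','w1'); s=env.observe(); print(s['time_s'],s['position'],s['tool_rot'].round(4).tolist(),s['q'].round(1))
for t in ['deep_basket','deep_bar']:
    print(t,[(round(d['conf'],2),np.round(d['point'],3).tolist(),proj(im,d['point']).round().tolist()) for d in finder.boxes_of('wrist',t)])
P=cloud(im); d=np.hypot(P[...,0]-.511,P[...,1]-.301)
m=(d<.05)&(P[...,2]>.137)&(P[...,2]<.185); q=P[m]
print(len(q)); t=q[q[:,2]>.168]; print('top',t.mean(0).round(4),np.percentile(t,[1,99],axis=0).round(4).tolist(),cv2.minAreaRect((t[:,:2]*1000).astype(np.float32)))
w=P[(d<.07)&(P[...,2]>.015)&(P[...,2]<.06)]; print(cv2.minAreaRect((w[:,:2]*1000).astype(np.float32)))
E
```

```text
0.8 [ 0.1708151  -0.52278705  0.24533408] [[0.9505, 0.3106, -0.0], [0.3106, -0.9505, -0.0], [-0.0, 0.0, -1.0]] [-84.2  21.8  74.3  -0.   83.9 -12.3]
deep_basket []
deep_bar []
0<stdin>:7: RuntimeWarning: Mean of empty slice.
  ret = um.true_divide(
Traceback (most recent call last):
IndexError: index -1 is out of bounds for axis 0 with size 0
```

View pics/w1.png

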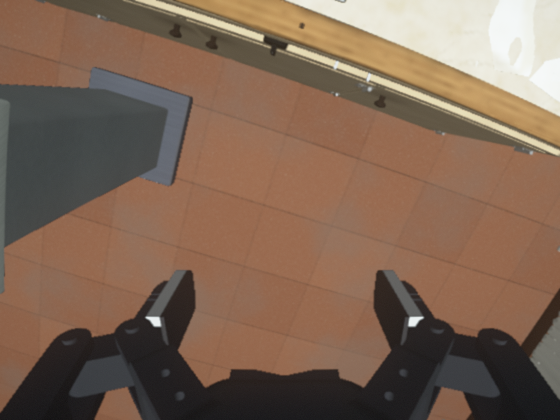

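Both calls were refused because every row needs all the keys, so the wrist view still shows only the floor. I resend them in full.

{"fn": "play_rows", "kwargs": {"commands": [{"grip": -1, "x": 0.0322, "y": -0.0377, "z": -0.004, "rx": 0, "ry": 0, "rz": 0}, {"grip": -1, "x": 0.0322, "y": -0.0377, "z": -0.004, "rx": 0, "ry": 0, "rz": 0}, {"grip": -1, "x": 0.0322, "y": -0.0377, "z": -0.004, "rx": 0, "ry": 0, "rz": 0}, {"grip": -1, "x": 0.0322, "y": -0.0377, "z": -0.004, "rx": 0, "ry": 0, "rz": 0}, {"grip": -1, "x": 0.0322, "y": -0.0377, "z": -0.004, "rx": 0, "ry": 0, "rz": 0}, {"grip": -1, "x": 0.0322, "y": -0.0377, "z": -0.004, "rx": 0, "ry": 0, "rz": 0}, {"grip": -1, "x": 0.0322, "y": -0.0377, "z": -0.004, "rx": 0, "ry": 0, "rz": 0}, {"grip": -1, "x": 0.0322, "y": -0.0377, "z": -0.004, "rx": 0, "ry": 0, "rz": 0}, {"grip": -1, "x": 0.0322, "y": -0.0377, "z": 0, "rx": 0, "ry": 0, "rz": 0}, {"grip": -1, "x": 0.0322, "y": -0.0377, "z": 0, "rx": 0, "ry": 0, "rz": 0}, {"grip": -1, "x": 0.0322, "y": -0.0377, "z": 0, "rx": 0, "ry": 0, "rz": 0}, {"grip": -1, "x": 0.0322, "y": -0.0377, "z": 0, "rx": 0, "ry": 0, "rz": 0}], "squeeze": 60}}

```text
time_s: 2.4
position: [0.398, 0.0289, 0.2776]
tool_rot: [[0.951, 0.311, 0.001], [0.311, -0.951, -0.0], [0.001, 0.001, -1.0]]
ft_force: [0.4, -0.3, 0.7]
grip_width: 0.0855
```

```bash
python3 - <<'E'
from h import *
s=env.observe(); print(s['time_s'],s['position'],s['tool_rot'].round(4).tolist(),s['q'].round(1))
d=np.array([.511,.301,.27])-s['position']; print(s['tool_rot'].T@d)
E
```

```text
2.4 [0.39799655 0.02890709 0.27757516] [[0.9505, 0.3107, 0.0008], [0.3107, -0.9505, -0.0003], [0.0007, 0.0005, -1.0]] [-13.    4.8  92.   -0.   83.1  58.9]
[ 0.19193371 -0.22352972  0.00759114]
```

{"fn": "play_rows", "kwargs": {"commands": [{"grip": -1, "x": 0.032, "y": -0.0374, "z": 0, "rx": 0, "ry": 0, "rz": 0}, {"grip": -1, "x": 0.032, "y": -0.0374, "z": 0, "rx": 0, "ry": 0, "rz": 0}, {"grip": -1, "x": 0.032, "y": -0.0374, "z": 0, "rx": 0, "ry": 0, "rz": 0}, {"grip": -1, "x": 0.032, "y": -0.0374, "z": 0, "rx": 0, "ry": 0, "rz": 0}, {"grip": -1, "x": 0.032, "y": -0.0374, "z": 0, "rx": 0, "ry": 0, "rz": 0}, {"grip": -1, "x": 0.032, "y": -0.0374, "z": 0, "rx": 0, "ry": 0, "rz": 0.037}, {"grip": -1, "x": 0, "y": 0, "z": 0, "rx": 0, "ry": 0, "rz": 0}, {"grip": -1, "x": 0, "y": 0, "z": 0, "rx": 0, "ry": 0, "rz": 0}]}}

```text
time_s: 3.4
position: [0.5102, 0.2998, 0.2772]
tool_rot: [[0.961, 0.276, -0.0], [0.276, -0.961, -0.0], [-0.001, 0.0, -1.0]]
ft_force: [-0.7, -1.1, -0.2]
grip_width: 0.0857
```

```bash
python3 - <<'E'
from h import *
im=grab('wrist','w2'); s=env.observe(); print(s['time_s'],s['position'],s['tool_rot'].round(4).tolist(),s['q'].round(1))
for t in ['deep_basket','deep_bar']:
    print(t,[(round(d['conf'],2),np.round(d['point'],3).tolist(),proj(im,d['point']).round().tolist()) for d in finder.boxes_of('wrist',t)])
P=cloud(im); d=np.hypot(P[...,0]-.511,P[...,1]-.301)
m=(d<.05)&(P[...,2]>.137)&(P[...,2]<.185); q=P[m]
print(len(q)); t=q[q[:,2]>.168]
if len(t): print('top',t.mean(0).round(4),np.percentile(t,[1,99],axis=0).round(4).tolist(),cv2.minAreaRect((t[:,:2]*1000).astype(np.float32)))
w=P[(d<.07)&(P[...,2]>.015)&(P[...,2]<.06)]; print(cv2.minAreaRect((w[:,:2]*1000).astype(np.float32)))
E
```

```text
3.45 [0.51019515 0.29944327 0.27747256] [[0.9615, 0.2748, -0.0001], [0.2748, -0.9615, -0.0002], [-0.0001, 0.0002, -1.0]] [19.  25.  63.8 -0.  91.2 93. ]
deep_basket [(0.7, [0.462, 0.457, 0.032], [[150.0, 178.0]]), (0.56, [0.51, 0.304, 0.008], [[281.0, 170.0]])]
deep_bar [(0.76, [0.513, 0.302, 0.006], [[283.0, 168.0]]), (0.59, [0.462, 0.455, 0.029], [[152.0, 178.0]])]
646
top [0.5128 0.3019 0.1723] [[0.5008, 0.2937, 0.1684], [0.5234, 0.3098, 0.1743]] ((512.0361328125, 301.6795654296875), (23.234399795532227, 13.570120811462402), 16.081035614013672)
((511.1416931152344, 301.7109680175781), (75.01725769042969, 84.7022476196289), 15.984803199768066)
```

View pics/w2.png

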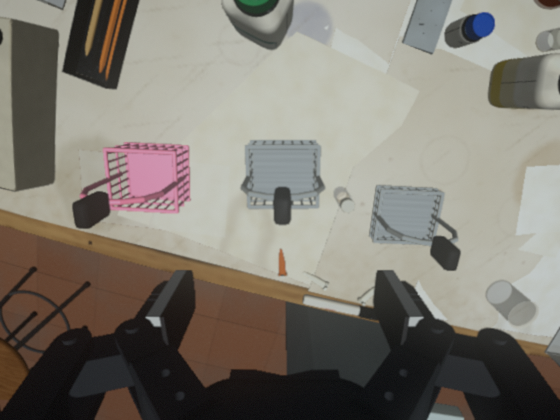

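The wrist view has the deep grip at (282,205), centred between the jaws; it measures 23 × 14 mm, yaw 16°, top 0.173 m. All of that matches the description, so I descend and grasp.

{"fn": "play_rows", "kwargs": {"commands": [{"grip": -1, "x": 0.0023, "y": -0.0016, "z": 0.03, "rx": 0, "ry": 0, "rz": 0}, {"grip": -1, "x": 0, "y": 0, "z": 0.03, "rx": 0, "ry": 0, "rz": 0}, {"grip": -1, "x": 0, "y": 0, "z": 0.03, "rx": 0, "ry": 0, "rz": 0}, {"grip": -1, "x": 0, "y": 0, "z": 0.02, "rx": 0, "ry": 0, "rz": 0}, {"grip": -1, "x": 0, "y": 0, "z": 0.0145, "rx": 0, "ry": 0, "rz": 0}, {"grip": -1, "x": 0, "y": 0, "z": 0, "rx": 0, "ry": 0, "rz": 0}, {"grip": -1, "x": 0, "y": 0, "z": 0, "rx": 0, "ry": 0, "rz": 0}]}}

```text
time_s: 4.42
position: [0.5126, 0.3023, 0.1538]
tool_rot: [[0.961, 0.275, 0.002], [0.275, -0.961, 0.001], [0.002, -0.0, -1.0]]
ft_force: [-0.0, 0.0, -0.4]
grip_width: 0.0853
```

{"fn": "play_rows", "kwargs": {"commands": [{"grip": 1, "x": 0, "y": 0, "z": 0, "rx": 0, "ry": 0, "rz": 0}, {"grip": 1, "x": 0, "y": 0, "z": 0, "rx": 0, "ry": 0, "rz": 0}, {"grip": 1, "x": 0, "y": 0, "z": 0, "rx": 0, "ry": 0, "rz": 0}, {"grip": 1, "x": 0, "y": 0, "z": 0, "rx": 0, "ry": 0, "rz": 0}, {"grip": 1, "x": 0, "y": 0, "z": 0, "rx": 0, "ry": 0, "rz": 0}, {"grip": 1, "x": 0, "y": 0, "z": 0, "rx": 0, "ry": 0, "rz": 0}, {"grip": 1, "x": 0, "y": 0, "z": 0, "rx": 0, "ry": 0, "rz": 0}, {"grip": 1, "x": 0, "y": 0, "z": 0, "rx": 0, "ry": 0, "rz": 0}], "squeeze": 60}}

```text
time_s: 5.42
position: [0.5123, 0.3024, 0.153]
tool_rot: [[0.961, 0.275, 0.0], [0.275, -0.961, 0.0], [0.0, 0.0, -1.0]]
ft_force: [0.3, 0.1, 1.5]
grip_width: 0.013
```

{"fn": "play_rows", "kwargs": {"commands": [{"grip": 1, "x": 0, "y": 0, "z": -0.008, "rx": 0, "ry": 0, "rz": 0}, {"grip": 1, "x": 0, "y": 0, "z": -0.015, "rx": 0, "ry": 0, "rz": 0}, {"grip": 1, "x": 0, "y": 0, "z": -0.022, "rx": 0, "ry": 0, "rz": 0}, {"grip": 1, "x": 0, "y": 0, "z": -0.03, "rx": 0, "ry": 0, "rz": 0}, {"grip": 1, "x": 0, "y": 0, "z": -0.03, "rx": 0, "ry": 0, "rz": 0}, {"grip": 1, "x": 0, "y": 0, "z": -0.03, "rx": 0, "ry": 0, "rz": 0}, {"grip": 1, "x": 0, "y": 0, "z": -0.03, "rx": 0, "ry": 0, "rz": 0}, {"grip": 1, "x": 0, "y": 0, "z": -0.015, "rx": 0, "ry": 0, "rz": 0}, {"grip": 1, "x": 0, "y": 0, "z": -0.007, "rx": 0, "ry": 0, "rz": 0}, {"grip": 1, "x": 0, "y": 0, "z": 0, "rx": 0, "ry": 0, "rz": 0}]}}

```text
time_s: 6.68
position: [0.5121, 0.3023, 0.3401]
tool_rot: [[0.961, 0.275, 0.0], [0.275, -0.961, 0.0], [0.0, -0.0, -1.0]]
ft_force: [0.1, -0.0, -2.0]
grip_width: 0.0133
```

```bash
python3 - <<'E'
from h import *
s=env.observe(); print(s['time_s'],s['position'],s['ft_force'],s['grip_width'])
grab('wrist','w3'); grab('scene','s3')
E
```

```text
6.675 [0.51206817 0.30233333 0.34008103] [ 0.05110849 -0.00883832 -1.95160854] 0.013347037071099747
```

View pics/w3.png

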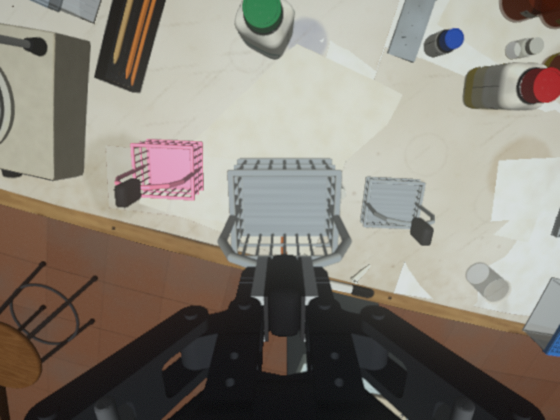

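View pics/s3.png

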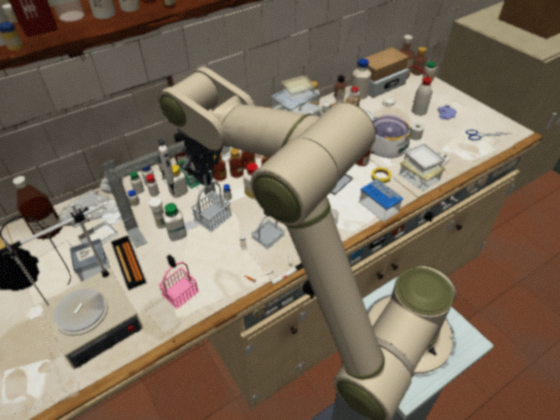

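The wrist view shows the deep basket held straight in the jaws at (285,205), with the shallow one undisturbed at (393,203). The weight reads about 2 N, as expected. I carry it to a point in front of the hook.

{"fn": "play_rows", "kwargs": {"commands": [{"grip": 1, "x": -0.006, "y": 0.015, "z": 0, "rx": 0, "ry": 0, "rz": 0}, {"grip": 1, "x": -0.0125, "y": 0.03, "z": 0, "rx": 0, "ry": 0, "rz": 0}, {"grip": 1, "x": -0.0175, "y": 0.042, "z": 0, "rx": 0, "ry": 0, "rz": 0}, {"grip": 1, "x": -0.0175, "y": 0.042, "z": 0, "rx": 0, "ry": 0, "rz": 0}, {"grip": 1, "x": -0.0175, "y": 0.042, "z": 0, "rx": 0, "ry": 0, "rz": 0}, {"grip": 1, "x": -0.0175, "y": 0.042, "z": 0, "rx": 0, "ry": 0, "rz": 0}, {"grip": 1, "x": -0.0175, "y": 0.042, "z": 0, "rx": 0, "ry": 0, "rz": 0}, {"grip": 1, "x": -0.0175, "y": 0.042, "z": 0, "rx": 0, "ry": 0, "rz": 0}, {"grip": 1, "x": -0.0175, "y": 0.042, "z": 0, "rx": 0, "ry": 0, "rz": 0}, {"grip": 1, "x": -0.0175, "y": 0.042, "z": 0, "rx": 0, "ry": 0, "rz": 0}, {"grip": 1, "x": -0.0175, "y": 0.042, "z": 0, "rx": 0, "ry": 0, "rz": 0}, {"grip": 1, "x": -0.0175, "y": 0.04, "z": 0, "rx": 0, "ry": 0, "rz": 0}]}}

```text
time_s: 8.28
position: [0.4523, -0.1979, 0.3396]
tool_rot: [[0.962, 0.274, -0.0], [0.274, -0.962, 0.0], [-0.0, -0.0, -1.0]]
ft_force: [-0.3, 0.6, -2.3]
grip_width: 0.0131
```

{"fn": "play_rows", "kwargs": {"commands": [{"grip": 1, "x": -0.01, "y": 0.025, "z": 0, "rx": 0, "ry": 0, "rz": 0}, {"grip": 1, "x": -0.006, "y": 0.016, "z": 0, "rx": 0, "ry": 0, "rz": 0.009}, {"grip": 1, "x": 0, "y": 0, "z": 0, "rx": 0, "ry": 0, "rz": 0.008}, {"grip": 1, "x": 0, "y": 0, "z": 0, "rx": 0, "ry": 0, "rz": 0}, {"grip": 1, "x": 0, "y": 0, "z": 0, "rx": 0, "ry": 0, "rz": 0}]}}

```text
time_s: 8.9
position: [0.4496, -0.2389, 0.34]
tool_rot: [[0.966, 0.26, 0.0], [0.26, -0.966, -0.0], [0.0, 0.0, -1.0]]
ft_force: [0.8, -0.0, -2.4]
grip_width: 0.0134
```

```bash
python3 - <<'E'
from h import *
s=env.observe(); print(s['time_s'],s['position'],s['tool_rot'].round(4).tolist(),s['ft_force'],s['grip_width'],s['q'].round(1))
for n in ['wrist','scene','top']:
    im=grab(n,n+'4'); P=cloud(im)
    print(n,[(round(d['conf'],2),np.round(d['point'],3).tolist()) for d in finder.boxes_of(n,'hook_seat')])
    m=(P[...,0]>.52)&(P[...,0]<.67)&(np.abs(P[...,1]+.2)<.035)&(P[...,2]>.192)&(P[...,2]<.235)
    q=P[m]; g=q[(q[:,0]>.55)&(q[:,0]<.635)]; print(len(g))
    if len(g)>10:
        c=g.mean(0); v=np.linalg.svd(g[:,:2]-c[:2])[2][0]; v*=np.sign(v[0])
        print(' hook yaw',np.degrees(np.arctan2(v[1],v[0])).round(2),'c',c.round(4),'lat',((g[:,:2]-c[:2])@[-v[1],v[0]]).std())
        b=q[(q[:,2]>.22)&(q[:,0]<.56)]; print(' ball',b.mean(0).round(4),len(b),np.ptp(b,0))
    m=(np.abs(P[...,0]-.645)<.02)&(np.abs(P[...,1]+.187)<.02)&(P[...,2]>.05)&(P[...,2]<.19)
    print(' post',P[m].mean(0).round(4),m.sum())
    # handle/basket in hand
    R=s['tool_rot'];L=(P-s['position'])@R
    m=(np.abs(L[...,0])<.06)&(np.abs(L[...,1])<.06)&(L[...,2]>.085)&(L[...,2]<.16)
    if m.sum()>50: print(' basket in tool',m.sum(),cv2.minAreaRect((L[m][:,:2]*1000).astype(np.float32)), np.percentile(L[m],[1,99],axis=0).round(3).tolist())
E
```

```text
8.9 [ 0.44958058 -0.23892189  0.34001203] [[0.9656, 0.2601, 0.0002], [0.2601, -0.9656, -0.0], [0.0002, 0.0001, -1.0]] [ 0.82206001 -0.02455314 -2.36008523] 0.01337217345685098 [-41.3  14.6  69.4   0.   95.9  33.6]
wrist [(0.64, [0.591, -0.21, 0.001])]
729
 hook yaw 14.74 c [ 0.5775 -0.2086  0.2065] lat 0.0020887781394919006
 ball [ 0.5434 -0.2175  0.2266] 179 [0.01071444 0.01001913 0.00726951]
 post [nan nan nan] 0
 basket in tool 9466 ((-0.3310203552246094, -0.08671951293945312), (74.48623657226562, 84.44891357421875), 0.02778896689414978) [[-0.035, -0.041, 0.097], [0.037, 0.041, 0.15]]
scene [(0.59, [0.644, -0.154, 0.008])]
0
 post [nan nan nan] 0
 basket in tool 678 ((-3.1475753784179688, -1.7544021606445312), (78.62943267822266, 93.19499206542969), 0.5515434741973877) [[-0.041, -0.046, 0.092], [0.035, 0.043, 0.153]]
top [(0.88, [0.595, -0.199, 0.001])]
114
 hook yaw 15.35 c [ 0.5939 -0.2031  0.2122] lat 0.0022825828938653004
 ball [ 0.5438 -0.2166  0.2276] 18 [0.01034457 0.00959347 0.00985101]
 post [ 0.6445 -0.187   0.1245] 78
 basket in tool 762 ((-0.5962867736816406, -0.41651153564453125), (73.60953521728516, 85.42115783691406), 0.3036142587661743) [[-0.036, -0.042, 0.095], [0.036, 0.041, 0.152]]<stdin>:13: RuntimeWarning: Mean of empty slice.
  ret = um.true_divide(
```

View pics/wrist4.png

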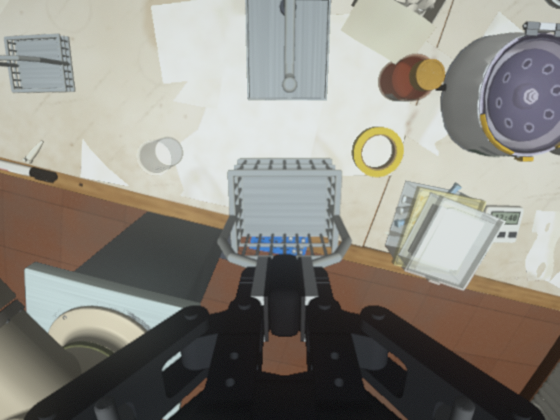

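View pics/scene4.png

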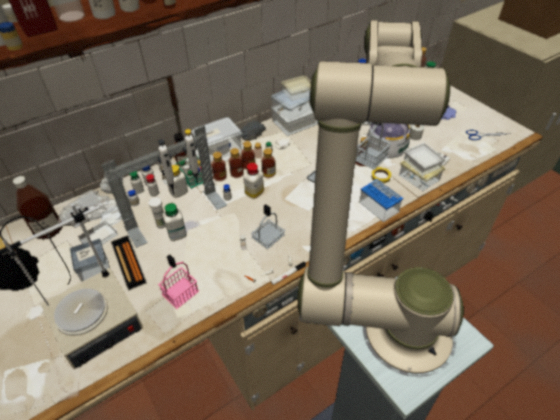

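The wrist view has the hook's ball at (290,83), in line with the basket, and the basket sits square and centred in the tool. I check the hook's height profile to find the low point along its axis.

```bash
python3 - <<'E'
from h import *
im=load('wrist4'); P=cloud(im); u=np.array([np.cos(np.radians(15)),np.sin(np.radians(15))]); n=np.array([-u[1],u[0]])
D=P[...,:2]-np.array([.5437,-.217]); a=D@u;b=D@n
m=(np.abs(b)<.012)&(P[...,2]>.18)&(P[...,2]<.25)
for lo in np.arange(-.012,.11,.004):
    k=m&(a>=lo)&(a<lo+.004)
    if k.sum()>2: print(round(lo*1000+2),k.sum(),'z',np.percentile(P[...,2][k],[10,50,90]).round(4),'lat',(b[k].mean()*1000).round(1))
R=env.observe()
for st in [(.567,-.211)]:
    d=np.array([*st,.340])-R['position']; print(R['tool_rot'].T@d)
E
```

```text
-6 23 z [0.2239 0.2254 0.2274] lat -0.6
-2 78 z [0.2253 0.2271 0.2285] lat -0.4
2 67 z [0.2246 0.227  0.2285] lat -0.4
6 39 z [0.212  0.2159 0.2253] lat -0.4
10 44 z [0.2064 0.2079 0.2099] lat -0.3
14 44 z [0.2023 0.2043 0.2063] lat -0.5
18 49 z [0.2007 0.2024 0.2036] lat -0.6
22 47 z [0.2006 0.2023 0.2035] lat -0.5
26 51 z [0.2014 0.2025 0.2037] lat -0.6
30 55 z [0.2021 0.2036 0.2047] lat -0.4
34 58 z [0.2024 0.2044 0.2059] lat -0.8
38 62 z [0.2036 0.2058 0.2071] lat -0.7
42 59 z [0.2047 0.207  0.2083] lat -0.8
46 64 z [0.2064 0.2082 0.2098] lat -0.6
50 63 z [0.2081 0.2096 0.2113] lat -0.8
54 63 z [0.2094 0.211  0.2125] lat -0.5
58 52 z [0.2103 0.212  0.2135] lat -0.7
[ 0.12087905  0.00279129 -0.00015135]
```

{"fn": "play_rows", "kwargs": {"commands": [{"grip": 1, "x": 0, "y": 0.004, "z": 0.015, "rx": 0, "ry": 0, "rz": 0}, {"grip": 1, "x": 0, "y": 0, "z": 0.025, "rx": 0, "ry": 0, "rz": 0}, {"grip": 1, "x": 0, "y": 0, "z": 0.023, "rx": 0, "ry": 0, "rz": 0}, {"grip": 1, "x": 0, "y": 0, "z": 0.01, "rx": 0, "ry": 0, "rz": 0}, {"grip": 1, "x": 0, "y": 0, "z": 0, "rx": 0, "ry": 0, "rz": 0}, {"grip": 1, "x": 0, "y": 0, "z": 0, "rx": 0, "ry": 0, "rz": 0}]}}

```text
time_s: 9.95
position: [0.4508, -0.2439, 0.2678]
tool_rot: [[0.966, 0.259, 0.001], [0.259, -0.966, -0.001], [0.001, 0.001, -1.0]]
ft_force: [-0.2, 1.0, -1.7]
grip_width: 0.0132
```

{"fn": "play_rows", "kwargs": {"commands": [{"grip": 1, "x": 0.008, "y": 0, "z": 0, "rx": 0, "ry": 0, "rz": 0}, {"grip": 1, "x": 0.012, "y": 0, "z": 0, "rx": 0, "ry": 0, "rz": 0}, {"grip": 1, "x": 0.015, "y": 0, "z": 0, "rx": 0, "ry": 0, "rz": 0}, {"grip": 1, "x": 0.015, "y": 0, "z": 0, "rx": 0, "ry": 0, "rz": 0}, {"grip": 1, "x": 0.015, "y": 0, "z": 0, "rx": 0, "ry": 0, "rz": 0}, {"grip": 1, "x": 0.015, "y": 0, "z": 0, "rx": 0, "ry": 0, "rz": 0}, {"grip": 1, "x": 0.015, "y": 0, "z": 0, "rx": 0, "ry": 0, "rz": 0}, {"grip": 1, "x": 0.013, "y": 0, "z": 0, "rx": 0, "ry": 0, "rz": 0}, {"grip": 1, "x": 0.01, "y": 0, "z": 0, "rx": 0, "ry": 0, "rz": 0}, {"grip": 1, "x": 0, "y": 0, "z": 0, "rx": 0, "ry": 0, "rz": 0}, {"grip": 1, "x": 0, "y": 0, "z": 0, "rx": 0, "ry": 0, "rz": 0}]}}

```text
time_s: 11.32
position: [0.5642, -0.2133, 0.2668]
tool_rot: [[0.966, 0.259, -0.0], [0.259, -0.966, 0.0], [-0.0, -0.0, -1.0]]
ft_force: [-0.5, -0.7, -2.3]
grip_width: 0.0132
```

```bash
python3 - <<'E'
from h import *
s=env.observe(); print(s['time_s'],s['position'],s['tool_rot'].round(4).tolist(),s['ft_force'],s['grip_width'])
for n in ['wrist','top']: grab(n,n+'5')
a=cv2.imread('pics/top5.png'); cv2.imwrite('pics/c5.png',cv2.resize(a[130:270,320:490],None,fx=4,fy=4,interpolation=cv2.INTER_CUBIC))
E
```

```text
11.325 [ 0.56423861 -0.21326476  0.26682983] [[0.966, 0.2587, -0.0003], [0.2587, -0.966, 0.0], [-0.0003, -0.0001, -1.0]] [-0.48449308 -0.67760877 -2.33659629] 0.013201980192241045
```

View pics/wrist5.png

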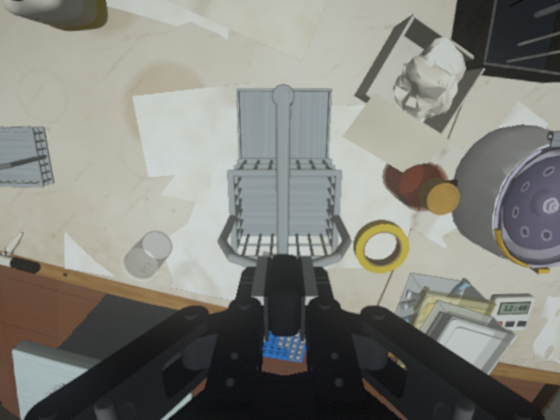

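View pics/c5.png

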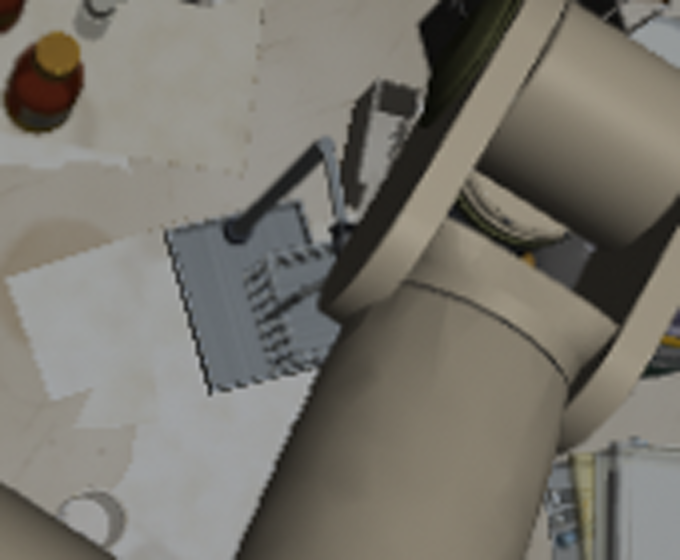

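The wrist view shows the hook wire running straight from the post (284,95) down column 283 and under the handle peak, so I lower onto the seat.

{"fn": "play_rows", "kwargs": {"commands": [{"grip": 1, "x": 0, "y": -0.001, "z": 0.006, "rx": 0, "ry": 0, "rz": 0}, {"grip": 1, "x": 0, "y": 0, "z": 0.01, "rx": 0, "ry": 0, "rz": 0}, {"grip": 1, "x": 0, "y": 0, "z": 0.01, "rx": 0, "ry": 0, "rz": 0}, {"grip": 1, "x": 0, "y": 0, "z": 0.006, "rx": 0, "ry": 0, "rz": 0}, {"grip": 1, "x": 0, "y": 0, "z": 0.004, "rx": 0, "ry": 0, "rz": 0}, {"grip": 1, "x": 0, "y": 0, "z": 0.001, "rx": 0, "ry": 0, "rz": 0}, {"grip": 1, "x": 0, "y": 0, "z": 0.001, "rx": 0, "ry": 0, "rz": 0}, {"grip": 1, "x": 0, "y": 0, "z": 0, "rx": 0, "ry": 0, "rz": 0}, {"grip": 1, "x": 0, "y": 0, "z": 0, "rx": 0, "ry": 0, "rz": 0}]}}

```text
time_s: 12.55
position: [0.5643, -0.2122, 0.229]
tool_rot: [[0.966, 0.259, 0.0], [0.259, -0.966, -0.0], [0.0, 0.0, -1.0]]
ft_force: [-1.1, 0.1, -2.3]
grip_width: 0.0132
```

{"fn": "play_rows", "kwargs": {"commands": [{"grip": 1, "x": 0, "y": 0, "z": 0.001, "rx": 0, "ry": 0, "rz": 0}, {"grip": 1, "x": 0, "y": 0, "z": 0.001, "rx": 0, "ry": 0, "rz": 0}, {"grip": 1, "x": 0, "y": 0, "z": 0, "rx": 0, "ry": 0, "rz": 0}, {"grip": 1, "x": 0, "y": 0, "z": 0, "rx": 0, "ry": 0, "rz": 0}]}}

```text
time_s: 13.05
position: [0.5644, -0.2122, 0.227]
tool_rot: [[0.966, 0.259, 0.001], [0.259, -0.966, -0.0], [0.001, 0.0, -1.0]]
ft_force: [2.0, 0.4, -1.2]
grip_width: 0.0131
```

{"fn": "play_rows", "kwargs": {"commands": [{"grip": 1, "x": 0, "y": 0, "z": 0.001, "rx": 0, "ry": 0, "rz": 0}, {"grip": 1, "x": 0, "y": 0, "z": 0, "rx": 0, "ry": 0, "rz": 0}, {"grip": 1, "x": 0, "y": 0, "z": 0, "rx": 0, "ry": 0, "rz": 0}]}}

```text
time_s: 13.42
position: [0.5645, -0.2122, 0.2262]
tool_rot: [[0.966, 0.259, 0.001], [0.259, -0.966, -0.0], [0.001, 0.001, -1.0]]
ft_force: [3.0, 2.1, 3.5]
grip_width: 0.0129
```

Contact. The +x reaction means the true seat lies slightly further in, so I shift 1.5 mm.

{"fn": "play_rows", "kwargs": {"commands": [{"grip": 1, "x": 0.0015, "y": 0, "z": 0, "rx": 0, "ry": 0, "rz": 0}, {"grip": 1, "x": 0, "y": 0, "z": 0, "rx": 0, "ry": 0, "rz": 0}, {"grip": 1, "x": 0, "y": 0, "z": 0, "rx": 0, "ry": 0, "rz": 0}]}}

```text
time_s: 13.8
position: [0.5655, -0.2119, 0.2258]
tool_rot: [[0.966, 0.259, -0.0], [0.259, -0.966, -0.0], [-0.0, -0.0, -1.0]]
ft_force: [-0.5, -0.7, 3.4]
grip_width: 0.0131
```

{"fn": "play_rows", "kwargs": {"commands": [{"grip": 0.66, "x": 0, "y": 0, "z": 0, "rx": 0, "ry": 0, "rz": 0}, {"grip": 0.6, "x": 0, "y": 0, "z": 0, "rx": 0, "ry": 0, "rz": 0}, {"grip": 0.55, "x": 0, "y": 0, "z": 0, "rx": 0, "ry": 0, "rz": 0}, {"grip": 0.5, "x": 0, "y": 0, "z": 0, "rx": 0, "ry": 0, "rz": 0}, {"grip": 0.45, "x": 0, "y": 0, "z": 0, "rx": 0, "ry": 0, "rz": 0}, {"grip": 0.4, "x": 0, "y": 0, "z": 0, "rx": 0, "ry": 0, "rz": 0}]}}

```text
time_s: 14.55
position: [0.5657, -0.2118, 0.2258]
tool_rot: [[0.966, 0.259, -0.0], [0.259, -0.966, 0.0], [-0.0, -0.0, -1.0]]
ft_force: [-0.2, 0.2, 0.2]
grip_width: 0.0256
```

```bash
python3 - <<'E'
from h import *
s=env.observe(); print(s['time_s'],s['position'],s['ft_force'],s['grip_width'])
grab('wrist','w6')
E
```

```text
14.55 [ 0.56566106 -0.21179892  0.22579507] [-0.15667389  0.17290967  0.186541  ] 0.025573424551769853
```

View pics/w6.png

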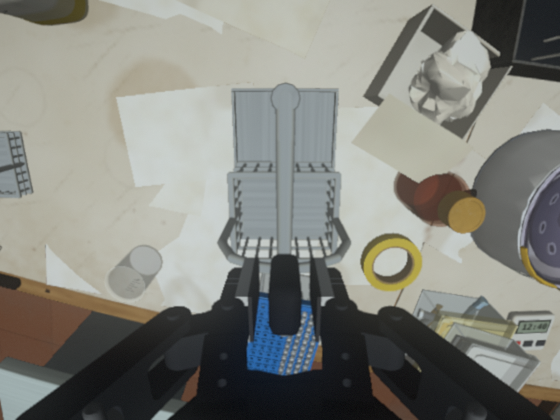

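The wrist view shows the jaws clear on both sides of the grip at (285,290), with no force left on the tool and the basket hanging level. I open further and retreat upward.

{"fn": "play_rows", "kwargs": {"commands": [{"grip": 0.2, "x": 0, "y": 0, "z": 0, "rx": 0, "ry": 0, "rz": 0}, {"grip": 0, "x": 0, "y": 0, "z": 0, "rx": 0, "ry": 0, "rz": 0}, {"grip": -0.2, "x": 0, "y": 0, "z": 0, "rx": 0, "ry": 0, "rz": 0}, {"grip": -0.2, "x": 0, "y": 0, "z": -0.01, "rx": 0, "ry": 0, "rz": 0}, {"grip": -0.2, "x": 0, "y": 0, "z": -0.02, "rx": 0, "ry": 0, "rz": 0}, {"grip": -0.2, "x": 0, "y": 0, "z": -0.03, "rx": 0, "ry": 0, "rz": 0}, {"grip": -0.2, "x": 0, "y": 0, "z": -0.03, "rx": 0, "ry": 0, "rz": 0}, {"grip": -0.2, "x": 0, "y": 0, "z": -0.03, "rx": 0, "ry": 0, "rz": 0}, {"grip": -0.2, "x": 0, "y": 0, "z": -0.02, "rx": 0, "ry": 0, "rz": 0}, {"grip": -0.2, "x": 0, "y": 0, "z": 0, "rx": 0, "ry": 0, "rz": 0}]}}

```text
time_s: 15.85
position: [0.5659, -0.2119, 0.3677]
tool_rot: [[0.966, 0.259, 0.003], [0.259, -0.966, -0.002], [0.003, 0.003, -1.0]]
ft_force: [0.3, 0.2, -0.7]
grip_width: 0.0516
```

{"fn": "play_rows", "kwargs": {"commands": [{"grip": -0.2, "x": -0.03, "y": 0.03, "z": 0, "rx": 0, "ry": 0, "rz": 0}, {"grip": -0.2, "x": -0.04, "y": 0.04, "z": 0, "rx": 0, "ry": 0, "rz": 0}, {"grip": -0.2, "x": -0.04, "y": 0.04, "z": 0, "rx": 0, "ry": 0, "rz": 0}, {"grip": -0.2, "x": -0.04, "y": 0.04, "z": 0, "rx": 0, "ry": 0, "rz": 0}, {"grip": -0.2, "x": 0, "y": 0.04, "z": 0, "rx": 0, "ry": 0, "rz": 0}, {"grip": -0.2, "x": 0, "y": 0.03, "z": 0, "rx": 0, "ry": 0, "rz": 0}, {"grip": -0.2, "x": 0, "y": 0, "z": 0, "rx": 0, "ry": 0, "rz": 0}, {"grip": -0.2, "x": 0, "y": 0, "z": 0, "rx": 0, "ry": 0, "rz": 0}]}}

```text
time_s: 16.85
position: [0.4777, -0.4625, 0.3654]
tool_rot: [[0.966, 0.259, -0.0], [0.259, -0.966, 0.001], [-0.0, -0.001, -1.0]]
ft_force: [-0.5, -0.0, 0.3]
grip_width: 0.0514
```

```bash
cat > chk.py <<'E'
from h import *
import sys
k=sys.argv[1]; s=env.observe(); print(s['time_s'],s['position'],s['ft_force'])
for n in ['top','wrist','scene']:
    im=grab(n,n+k); P=cloud(im); print(n,[(d['conf'],np.round(d['point'],3).tolist()) for d in finder.boxes_of(n,'deep_basket')],[(d['conf'],np.round(d['point'],3).tolist()) for d in finder.boxes_of(n,'shallow_basket')])
    m=(np.hypot(P[...,0]-.565,P[...,1]+.212)<.06)&(P[...,2]>.06)&(P[...,2]<.14); q=P[m]
    if len(q)>20: print(' walls',len(q),cv2.minAreaRect((q[:,:2]*1000).astype(np.float32)),np.percentile(q[:,2],[1,99]).round(3))
    m=(np.hypot(P[...,0]-.565,P[...,1]+.212)<.03)&(P[...,2]>.233)&(P[...,2]<.265); q=P[m]
    if len(q)>3: print(' grip',len(q),q.mean(0).round(4),q[:,2].max().round(4))
a=cv2.imread(f'pics/top{k}.png'); cv2.imwrite(f'pics/ct{k}.png',cv2.resize(a[130:270,320:490],None,fx=4,fy=4,interpolation=cv2.INTER_CUBIC))
E
python3 chk.py 7
```

```text
16.85 [ 0.47773284 -0.46246631  0.36542115] [-0.52409738 -0.02934573  0.34793097]
top [(0.97, [0.462, 0.454, 0.007]), (0.6, [0.557, -0.209, 0.08]), (0.37, [0.625, -0.183, 0.003])] [(0.93, [0.495, 0.122, 0.008])]
 walls 835 ((563.1311645507812, -212.41427612304688), (77.41071319580078, 86.45116424560547), 14.794087409973145) [0.073 0.133]
 grip 72 [ 0.5651 -0.2102  0.2441] 0.2509
wrist [(0.92, [0.565, -0.218, 0.105])] []
 walls 5569 ((563.10302734375, -212.85752868652344), (76.47528076171875, 86.32271575927734), 15.31753921508789) [0.075 0.132]
 grip 512 [ 0.5657 -0.218   0.2406] 0.2476
scene [(0.61, [0.571, -0.175, 0.118]), (0.59, [0.461, 0.46, 0.03])] [(0.61, [0.495, 0.126, 0.007])]
 walls 157 ((586.6936645507812, -190.36302185058594), (36.68783187866211, 83.15703582763672), 43.43612289428711) [0.073 0.137]
 grip 13 [ 0.5688 -0.2062  0.2428] 0.2478
```

View pics/ct7.png

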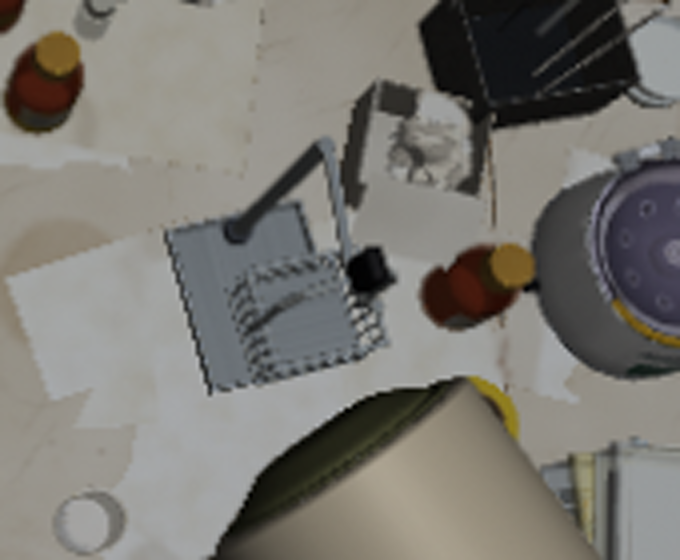

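View pics/wrist7.png

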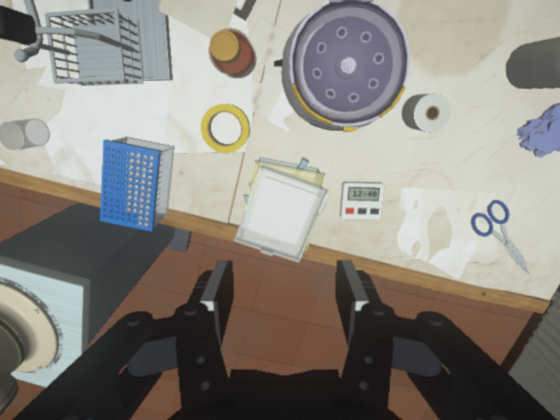

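View pics/scene7.png

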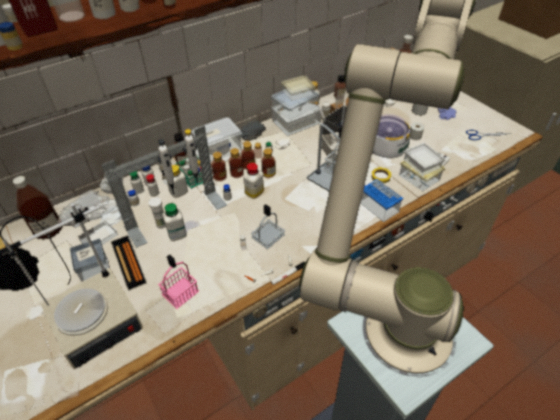

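The basket hangs on the hook: its grip is at (370,270) in the top crop, its underside at about 0.073 m, clear of the tray. I wait and compare to confirm it is still.

{"fn": "play_rows", "kwargs": {"commands": [{"grip": -0.2, "x": 0, "y": 0, "z": 0, "rx": 0, "ry": 0, "rz": 0}, {"grip": -0.2, "x": 0, "y": 0, "z": 0, "rx": 0, "ry": 0, "rz": 0}, {"grip": -0.2, "x": 0, "y": 0, "z": 0, "rx": 0, "ry": 0, "rz": 0}, {"grip": -0.2, "x": 0, "y": 0, "z": 0, "rx": 0, "ry": 0, "rz": 0}, {"grip": -0.2, "x": 0, "y": 0, "z": 0, "rx": 0, "ry": 0, "rz": 0}, {"grip": -0.2, "x": 0, "y": 0, "z": 0, "rx": 0, "ry": 0, "rz": 0}, {"grip": -0.2, "x": 0, "y": 0, "z": 0, "rx": 0, "ry": 0, "rz": 0}, {"grip": -0.2, "x": 0, "y": 0, "z": 0, "rx": 0, "ry": 0, "rz": 0}, {"grip": -0.2, "x": 0, "y": 0, "z": 0, "rx": 0, "ry": 0, "rz": 0}, {"grip": -0.2, "x": 0, "y": 0, "z": 0, "rx": 0, "ry": 0, "rz": 0}, {"grip": -0.2, "x": 0, "y": 0, "z": 0, "rx": 0, "ry": 0, "rz": 0}]}}

```text
time_s: 18.68
position: [0.4777, -0.4631, 0.3658]
tool_rot: [[0.966, 0.259, -0.0], [0.259, -0.966, 0.0], [-0.0, -0.0, -1.0]]
ft_force: [-1.0, 0.1, 0.5]
grip_width: 0.0516
```

```bash
python3 chk.py 8; python3 chk.py 9; python3 - <<'E'
from h import *
for a,b in [('7','8'),('8','9')]:
    A,B=[load('top'+i)['range_z'] for i in (a,b)]; A=A[170:235,370:425];B=B[170:235,370:425]
    A2,B2=[cv2.imread(f'pics/top{i}.png')[170:235,370:425].astype(float).mean(-1) for i in (a,b)]
    print(a,b,np.abs(A2-B2).mean(),np.percentile(np.abs(A2-B2),99),cv2.phaseCorrelate(A2,B2))
E
```

```text
18.675 [ 0.47772724 -0.46313377  0.36579219] [-0.99688685  0.14221677  0.52002619]
top [(0.86, [0.556, -0.209, 0.077])] [(0.87, [0.494, 0.121, 0.007])]
 walls 834 ((563.25146484375, -212.20693969726562), (77.12156677246094, 86.7557373046875), 15.286476135253906) [0.074 0.133]
 grip 72 [ 0.5652 -0.2103  0.2439] 0.2507
wrist [(0.96, [0.564, -0.218, 0.105])] [(0.42, [0.564, -0.215, 0.104])]
 walls 5564 ((562.5662841796875, -212.7805938720703), (75.83163452148438, 87.73025512695312), 15.156189918518066) [0.075 0.131]
 grip 459 [ 0.5658 -0.2183  0.24  ] 0.2469
scene [(0.79, [0.566, -0.177, 0.117]), (0.62, [0.462, 0.46, 0.027])] [(0.8, [0.497, 0.128, 0.01]), (0.46, [0.635, -0.186, 0.012])]
 walls 159 ((587.254638671875, -191.00320434570312), (36.92311096191406, 89.90516662597656), 43.58335494995117) [0.071 0.137]
 grip 14 [ 0.5689 -0.2061  0.2419] 0.2471
19.125 [ 0.47771921 -0.46313587  0.36583733] [-0.06564424  0.69577765  0.68796166]
top [(0.94, [0.463, 0.455, 0.006]), (0.9, [0.556, -0.206, 0.076])] [(0.76, [0.495, 0.119, 0.006])]
 walls 835 ((563.118896484375, -211.89154052734375), (77.10830688476562, 86.21704864501953), 15.329293251037598) [0.073 0.132]
 grip 71 [ 0.5652 -0.2102  0.2444] 0.2502
wrist [(0.87, [0.565, -0.216, 0.104])] []
 walls 5569 ((562.5641479492188, -212.47789001464844), (76.05613708496094, 87.50120544433594), 15.12820816040039) [0.075 0.131]
 grip 455 [ 0.5656 -0.2183  0.2401] 0.247
scene [(0.72, [0.569, -0.177, 0.118]), (0.63, [0.458, 0.458, 0.031])] [(0.68, [0.492, 0.128, 0.007])]
 walls 159 ((586.7826538085938, -190.5750732421875), (37.00605773925781, 88.05929565429688), 43.55256652832031) [0.073 0.136]
 grip 15 [ 0.5688 -0.2058  0.2416] 0.2472
7 8 0.42135198135198115 1.3333333333333375 ((0.011974968619611559, 0.004356198062140493), 1.009413928236058)
8 9 0.37006993006993005 1.3333333333333324 ((-0.00971602445237707, -0.004373848831527027), 1.0025491078215434)
```

The basket is still: the image shift is under 0.02 px, and the walls and grip stay put to within about half a millimetre.

```bash
python3 -c "
from h import *
print(order.close_job())"
```

```text
the job is handed in; nothing more can be done
None
```

The deep basket is hanging by its handle on the hook of the draining stand, and I handed the job in at about 19 s. I gripped its black grip from above, carried it in over the ball, and lowered it until contact (about 5.6 N). I then shifted it 1.5 mm along the hook to clear a sideways load before releasing.

**Last checks:**
- **Position:** the hanging basket is level and in line with the hook, at about 15° yaw. Its underside is about 73 mm up, clear of the tray. Its grip is at about (0.565, -0.211), at the seat.
- **Stillness:** pictures over about 2 s showed no movement (under 0.02 px).
- **Other baskets:** the shallow one reads the same position as at the start, within the network's few millimetres. The pink look-alike was not touched.
- **Robot:** the arm stands clear and touches nothing.

**What went wrong or disagreed:**
- The first two move calls were refused because their rows lacked some keys; nothing moved.
- The network's readings for `hook_seat` lay at tray level, not at 206 mm. I took the seat from the depth profile of the hook wire instead.
- A few low-confidence network readings confused the tray or the hanging basket with a basket of the wrong kind. The pictures contradicted them.

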